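Lever up the weighing slab and shim it level

ROBOT

A 6-joint arm with a two-finger parallel gripper is mounted at the origin on a cart in front of the work surface, level with it; the furniture and walls round the work are solid. World frame = base frame: x ahead of the robot, y to its left, z up, the work surface at z = 0. Lengths are in m, angles in rad, forces in N, time in s.
With the tool pointing down it reaches from about 0.35 to 0.975 m from the base axis. Payload 4.9 kg.
Tool frame: the origin (TCP) lies midway between the tips of the shut fingers; the grasp point (between the pads) lies 19 mm behind it; z points along the fingers, y is the line along which they close (so a half turn about z gives the same grasp; the last joint's range is limited). The gripper opens to 85 mm and grips with 20 to 120 N. Pads are 22 mm wide; open, the fingers measure 114 mm over their backs; the gripper's body (76 mm by 85 mm) begins 54 mm behind the grasp point. The pads swing forward as they close: fully open they stand 13 mm farther back than shut.
Start: joints at [-1.28, 0.053, 1.613, -0, 1.476, -0.119], TCP at [0.249, -0.573, 0.231] pointing down, gripper open.
Joint ranges: [-3.01, 3.01], [-1.01, 2.22], [0.06, 2.58], [-1.02, 4.17], [0.09, 2.62], [-3.14, 3.14]. Speed limits (rad/s): [2.57, 2.57, 3.14, 3.14, 3.14, 3.14].

INTERFACE

Orientations are given as a unit quaternion [w, x, y, z].
In Python, from plant import state, grab_frame, job_done, cut_out, place_of gives the robot as it stands.
- The arm moves only by the tool jog_arm, never from a script. Its argument "motion" is text: rows parted by semicolons, each of 7 numbers parted by spaces: the opening in per cent of the stroke, from 0 (shut) to 100 (fully open), then the shift along the tool's x, y, z as a fraction of full scale, then the turn, a rotation vector about the tool's x, y, z as a fraction of full scale. A call has exactly 5 rows; each row is the pose to reach, as a shift and turn from the pose commanded when the call began, along the tool's axes at that moment; what a row does not reach only later rows make up. Full scale, the value 1, is 50 cm for a shift and 1.5 rad for a turn. A row lasts 1/8 s, in which the tool goes at most 62.5 mm and 10.7 degrees, less where a joint would pass 70% of its speed; a pose out of reach is approached as far as the arm can. A call with a number of a shift or a turn outside -1 to 1 is refused whole. A call with a gripper value outside its range is refused whole. The fingers move at their own pace and stop on an object; the grip force is fixed at half the most. Time passes only in rows, so rows that repeat a pose let the fingers close, or fill a call up. It gives the time, the measured TCP pose, the force, the opening and the grip force at its end, in the units of the state.
- state(): the state, without advancing time (a new reading comes with each control period).
- grab_frame(name): name is "scene" or "top" or "wrist"; returns a dict with "color" (400x640x3 uint8, red, green, blue), "range_z" (400x640 float32, m along the optical axis (not along the pixel's ray), 0 where there is no reading), "intrinsics" (3x3 intrinsics, pixels), "k1" (the pictures are not rectified: a ray, as slopes to the right and down, at radius r is drawn at 1 + k1 r^2 times it, then the intrinsics apply), "world_from_camera" (4x4, takes a point from camera to world coordinates). Camera axes: x right, y up, looking along -z (the intrinsics and any distortion apply to the point x, -y, -z); pixel columns grow to the right and rows downward; lengths in m; the calibration is good to about 2 mm. A picture is of the moment at which its call begins.
- job_done(): hands the job in; it is judged then, once.
Trained networks look in the newest picture that a camera, given by its name, has taken for a name from the list of things; names that differ only in an ending like _2 or _b are one class to them, and where a whole thing is asked for, a point or a joint stands for the part that bears it (a point fixed in the world has none). Each returns a list of dicts, best first, with "p" (0 to 1); they miss things now and then, are a little off and sometimes report something else, mostly with a low value. They report only what shows in the picture. A call takes as long as a camera call. They do not tell look-alikes from the thing itself.
- cut_out(camera, thing): "pixels" (400x640 bool, what is visible of it).
- place_of(camera, thing): "at" ([x, y, z] in m, in world coordinates, good to about 4 mm: a listed point, or the origin of a listed thing).
The state is a dict: "time": time; "joint_pos": joint angles; "joint_vel": joint speeds; "joint_efforts": joint torques, N m; "tool_pos": TCP position; "tool_rot": TCP orientation; "contact_force": force on the tool from outside, world axes, zero at the start; "ft_torque": the same for the moment, N m; "gripper_width": opening from 0.0 (shut) to 1.0 (fully open); "grasp_force": force on a finger pad.
Only numpy, scipy, OpenCV 4.12 (cv2) and the standard library are available. Lean on these libraries where they do the work, as an engineer would, in place of code of your own. Each camera call takes 0.05 s, during which the arm holds its last target. There are 200 camera calls.

TASK

The weighing slab leans forward. Using the pry bar over the fulcrum block, lever up its front edge, slide the brown wooden block far enough under the front edge to carry it, then take the bar out so that the slab rests level on the block. Do not push or lift the slab with the gripper or shove it about, and leave the round tin, the canister and the brass weight where they are.

Things in the scene. Friction and masses are not known exactly. Their poses are not given: they have to be found in the camera images.
- slab: loose marble-look slab, 200 (x) x 320 (y) x 22 mm, 1.5 kg, green bubble level at its rear left. Origin: centre of its lower face; x runs from its front edge (robot side, x = -100) to the rear, z up. Rubber feet (radius 9) at y = +-148: rear x = 85, 17 mm high; front x = -85, only 11 mm, so it leans forward 0.035 rad. With the 17 mm block under its front it is level.
- slab_front (a point): middle of the slab's front edge at its lower face (slab x -100, y 0, z 0), 10.5 mm over the table at first. Here a pry notch in the underside, 70 mm wide (y -35..35) and 60 mm deep from the front edge, has its roof 8 mm higher: 18.5 mm over the table at first. The point hangs at the level of the lower face, under that roof.
- fulcrum: low steel fulcrum block fixed to the table in front of the notch, 34 (x) x 46 (y) x 14.2 mm, with a rounded ridge (radius 6) along y over its middle, top at 14.2 mm. Origin on the table under the ridge; x points to the slab, whose front edge is about 40 mm ahead (x = +40, squarely across to a few degrees).
- pry_bar: loose steel bar, 310 mm, 0.75 kg, red grip. Origin: underside of the grip's middle, within 15 mm of the centre of mass; x along it to the toe, z up. Grip x -55..55, 22 wide, 34 high. Shank 16 wide, 14 high, underside z = 0, ends at x = 165. End cap x -114..-96, 40 wide, 30 high. Let down over the fulcrum with its toe in the notch, its own weight keeps the slab up when released.
- bar_heel (a point): bend of the bar (x 165, z 0), where the toe begins: 30 long, 22 wide, 4 thick, bent up 24 degrees, so it lies flat when the grip end is raised 24 degrees. So tilted, the bar slides in over the ridge along its shank; with the toe on the table 22 mm under the edge (heel 8 mm short of it) the shank meets the ridge. End cap then let down to the table (3.5 degrees below level): edge 26 mm up.
- bar_tip (a point): underside of the tip of the pry bar's toe (bar frame x = 192, y = 0, z = 12 mm)
- wood_block: brown wooden block (the shim), 60 (x) x 92 (y) x 17 mm, lying flat in front of the slab, to the left or the right of the fulcrum. Origin at the centre of its underside, z up.
- bolt_tin: bystander: flat round tin with green lid, diameter 85, 30 mm high, on the other side of the fulcrum from the block. Origin at the centre of its underside.
- film_can: bystander: paper-wrapped canister, diameter 36, 71 mm high, right of the slab. Origin at the centre of its underside.
- brass_weight: bystander: brass balance weight, diameter 28, 30 mm high, in front on the right. Origin at the centre of its underside.
Mind the look-alikes: they are no part of the job. Leave any blue, orange or turquoise look-alike of the wood_block alone.

How it is judged:
By the outcome, as a careful person would: the job done as asked, in the order asked, and still so for the second after the job is handed in, with the robot touching nothing.
It also fails if it takes over 67 s, if anything falls off the work surface, if the arm or the gripper's body presses on something with over 40 N, if the wrist force passes 120 N, or if a joint passes its speed limit or range.

## Working session

There is one attempt and no reset: what is moved stays moved. The work goes in short steps, Python scripts to look and compute and a tool call to move; the robot and the scene stay as the last step left them, time stands still between calls to the robot, and variables do not carry over. Pictures are saved under pics/ and viewed, at most 10 in all, crops included, and the job is handed in when it is done.

Besides the shell and the picture viewer there is one more tool, called after "Emit:" in YAML: its name, and indented under it one key for each argument. jog_arm: Moves the arm, as the interface text tells. Shift numbers are shares of 50 cm and turn numbers shares of 1.5 rad, none past 1 either way. Its arguments: {"type":"object","properties":{"motion":{"type":"string"}},"required":["motion"]}

```bash
mkdir -p pics; ls; cat > h.py <<'E'
import numpy as np,cv2
from plant import state,grab_frame,job_done,cut_out,place_of
from scipy.spatial.transform import Rotation as R
def world(f):
    K=np.array(f["intrinsics"]);z=f["range_z"];h,w=z.shape
    u,v=np.meshgrid(np.arange(w),np.arange(h))
    p=cv2.undistortPoints(np.stack([u,v],-1).reshape(-1,1,2).astype(np.float64),K,np.array([f["k1"],0,0,0,0.])).reshape(h,w,2)
    P=np.stack([p[...,0]*z,-p[...,1]*z,-z,np.ones_like(z)],-1)
    return (P@np.array(f["world_from_camera"]).T)[...,:3]
def save(f,n,box=None,s=1):
    c=f["color"][...,::-1]
    if box: c=c[box[1]:box[3],box[0]:box[2]]
    cv2.imwrite("pics/"+n,cv2.resize(c,None,fx=s,fy=s))
def q2R(q): return R.from_quat([q[1],q[2],q[3],q[0]])
E
python3 - <<'E'
from h import *
s=state();print(s)
a=grab_frame("scene");b=grab_frame("top")
save(a,"s0.png");save(b,"t0.png")
for c in("top","scene"):
  for n in("slab","slab_front","fulcrum","pry_bar","bar_heel","bar_tip","wood_block","bolt_tin","film_can","brass_weight"):
    print(c,n,[(np.round(d["at"],3).tolist(),round(d["p"],2)) for d in place_of(c,n)][:4])
E
```

```text
pics
{'time': 0.0, 'joint_pos': array([-1.28002795e+00,  5.33859515e-02,  1.61427571e+00,  1.04161545e-05,
        1.47598915e+00, -1.19021343e-01]), 'joint_vel': array([ 0.00063941,  0.00033969,  0.00097755, -0.00021303,  0.00069257,
        0.00032423]), 'joint_efforts': array([ 1.63628611e-03, -3.93694961e+01, -3.70170772e+01, -2.06669046e-05,
        7.14053720e-03,  4.83398452e-06]), 'tool_pos': array([ 0.2488244 , -0.57266634,  0.2300559 ]), 'tool_rot': array([-1.02573386e-03,  9.79081965e-01,  2.03463623e-01, -8.30971772e-05]), 'contact_force': array([ 0.03010186, -0.92858948, -0.55269624]), 'ft_torque': array([-0.0599441 ,  0.03011841, -0.03461388]), 'grasp_force': 0.0, 'gripper_width': 0.9970751352914957}
top slab [([0.725, 0.044, 0.015], 0.97)]
top slab_front [([0.627, 0.073, 0.01], 0.59)]
top fulcrum [([0.588, 0.086, 0.003], 0.54)]
top pry_bar [([0.501, 0.42, 0.003], 0.92)]
top bar_heel []
top bar_tip [([0.687, 0.459, 0.015], 0.77)]
top wood_block [([0.367, 0.248, -0.005], 0.97), ([0.68, 0.328, -0.001], 0.84), ([0.544, 0.014, -0.0], 0.73)]
top bolt_tin [([0.56, 0.18, -0.002], 0.6)]
top film_can []
top brass_weight []
scene slab [([0.724, 0.044, 0.013], 0.57), ([0.502, 0.418, 0.001], 0.48)]
scene slab_front [([0.624, 0.078, 0.013], 0.82), ([0.498, 0.416, 0.003], 0.3)]
scene fulcrum [([0.587, 0.085, 0.002], 0.48)]
scene pry_bar [([0.5, 0.416, 0.003], 0.67)]
scene bar_heel [([0.662, 0.453, 0.004], 0.86)]
scene bar_tip [([0.69, 0.462, 0.012], 0.74), ([0.629, 0.08, 0.011], 0.6)]
scene wood_block [([0.543, 0.01, 0.001], 0.94), ([0.683, 0.335, -0.003], 0.7), ([0.636, -0.343, -0.002], 0.66), ([0.365, 0.244, -0.001], 0.63)]
scene bolt_tin []
scene film_can [([0.609, -0.242, -0.002], 0.65)]
scene brass_weight [([0.522, -0.154, 0.003], 0.67), ([0.547, 0.009, 0.005], 0.54)]
```

View pics/s0.png

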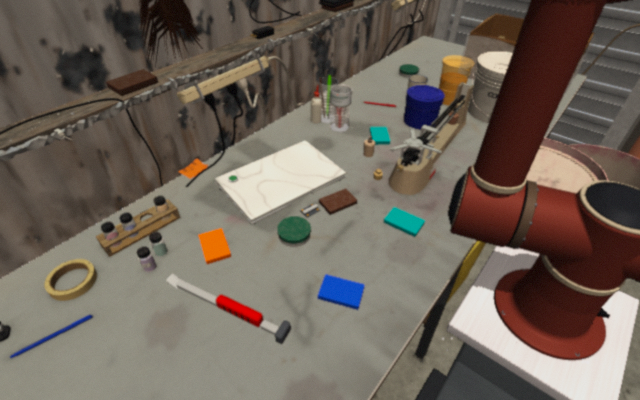

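View pics/t0.png

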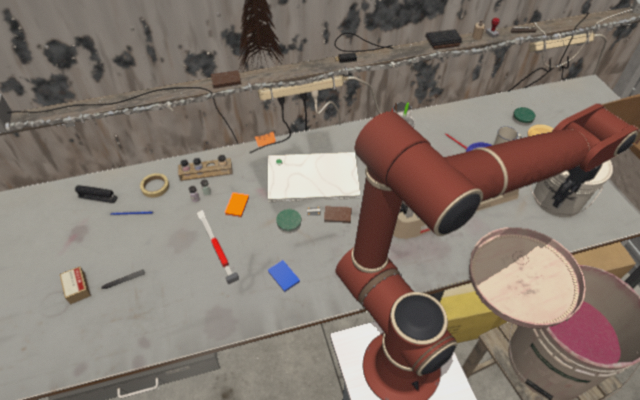

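The scene shows the bar at px (230,305), slab (280,178), fulcrum (312,208), brown block (338,201) and green tin (294,230). The top view agrees. Next I'll measure precise outlines.

```bash
cat >> h.py <<'E'
def rect(P,m,zlo,zhi,show=True):
    m=cv2.erode(m.astype(np.uint8),np.ones((2,2)))>0
    Q=P[m];Q=Q[(Q[:,2]>zlo)&(Q[:,2]<zhi)]
    (c,wh,a)=cv2.minAreaRect((Q[:,:2]*1000).astype(np.float32))
    return np.round(c,1),np.round(wh,1),round(a,1),np.round(np.median(Q,0),4),len(Q)
def measure(cam,things,near):
    f=grab_frame(cam);P=world(f)
    for n,zl,zh in things:
        for d in cut_out(cam,n)[:5]:
            if d["p"]<.3: continue
            try:
                r=rect(P,d["pixels"],zl,zh)
                if n in near and np.linalg.norm(r[3][:2]-near[n])>.06: continue
                print(cam,n,round(d["p"],2),*r)
            except Exception as e: print(n,e)
    return f,P
E
python3 - <<'E'
from h import *
th=[("slab",.015,.06),("fulcrum",.006,.03),("wood_block",.01,.03),("bolt_tin",.02,.045),("pry_bar",.006,.05)]
near=dict(wood_block=[.544,.012],slab=[.725,.044])
for c in("top","scene"):
    f,P=measure(c,th,near)
    # bar axis by PCA line over centre strip
    for d in cut_out(c,"pry_bar")[:1]:
        Q=P[d["pixels"]];Q=Q[(Q[:,2]>.006)&(Q[:,2]<.05)][:,:2]
        l=cv2.fitLine((Q*1000).astype(np.float32),cv2.DIST_HUBER,0,.01,.01).ravel();print("line",l,np.degrees(np.arctan2(l[1],l[0])))
        pr=(Q*1000-l[2:])@l[:2];print("ends",l[2:]+l[:2]*pr.min(),l[2:]+l[:2]*pr.max(),np.ptp(pr))
        col=f["color"][d["pixels"]].astype(int);z=P[d["pixels"]]
        red=(col[:,0]>150)&(col[:,1]<70)&(z[:,2]>.02);print("red",z[red].mean(0),red.sum(), np.percentile((z[red][:,:2]*1000-l[2:])@l[:2],[1,99]))
    Z=P[...,2];m=(abs(P[...,0]-.45)<.1)&(abs(P[...,1]+0.0)<.05);print("table z",np.median(Z[m]))
E
```

```text
top slab 0.89 [719.   46.8] [314.  205.3] 77.1 [0.7076 0.0492 0.0349] 3875
top fulcrum 0.68 [554.8 177. ] [78.6 80.6] 34.3 [0.5468 0.1781 0.0266] 285
top fulcrum 0.58 [578.6  83.3] [40.8 28.9] 79.8 [0.58   0.0845 0.0101] 68
top wood_block 0.96 [541.1   9.3] [88.3 61.7] 73.3 [0.5377 0.0089 0.0158] 324
top bolt_tin 0.57 [554.1 177.3] [78.6 82. ] 36.4 [0.5518 0.1777 0.0292] 408
top pry_bar 0.79 [533.2 430.2] [303.4  31.3] 14.3 [0.4737 0.4133 0.0258] 303
line [9.7638959e-01 2.1601707e-01 5.1555634e+02 4.2269168e+02] 12.475203
ends [385.18021943 393.84718418] [686.33103899 460.47398742] 308.43305131054785
red [0.49152181 0.41779242 0.03398364] 136 [-71.24414998  27.55381787]
table z 0.001786567235303238
scene slab 0.7 [723.2  52.2] [317.7 203.6] 77.0 [0.711  0.0737 0.035 ] 5336
scene fulcrum 0.52 [585.1  86.1] [46.2 30.5] 80.4 [0.5838 0.0856 0.0105] 103
scene wood_block 0.83 [546.3  14. ] [89.4 59.7] 69.8 [0.5438 0.0183 0.0164] 491
scene bolt_tin 0.96 [557.2 181.4] [77.5 75.3] 36.3 [0.555  0.1847 0.0295] 632
scene pry_bar 0.56 [534.4 432.6] [301.8  38.8] 13.9 [0.4882 0.4221 0.02  ] 1431
line [9.7951591e-01 2.0136687e-01 5.1561700e+02 4.2662268e+02] 11.6169
ends [386.53771931 400.08682601] [686.3598799  461.72365078] 306.09218031759667
red [0.4941304  0.42135932 0.03415148] 430 [-70.41282679  31.09999375]
table z 0.003286725395455714
```

```bash
cat >> h.py <<'E'
def goal(yaw,pitch=0.):
    # tool x along heading yaw, pitched toe-down by pitch (deg), tool z down
    return R.from_euler("z",yaw,degrees=True)*R.from_euler("y",pitch,degrees=True)*R.from_euler("x",180,degrees=True)
def plan(pos,rot,s=None):
    s=s or state();T=q2R(s["tool_rot"])
    d=T.inv().apply(np.array(pos)-s["tool_pos"])/.5
    r=(T.inv()*rot).as_rotvec()/1.5
    return np.round(np.r_[d,r],4)
E
python3 - <<'E'
from h import *
print(plan([.45,-.12,.36],goal(-13)))
E
```

```text
[ 0.7299 -0.6713 -0.2574 -0.      0.      0.4245]
```

Emit:
jog_arm:
  motion: "100 .73 -.67 -.257 0 0 .4245;100 .73 -.67 -.257 0 0 .4245;100 .73 -.67 -.257 0 0 .4245;100 .73 -.67 -.257 0 0 .4245;100 .73 -.67 -.257 0 0 .4245"

```text
time: 2.42
tool_pos: [0.3722, -0.2955, 0.3104]
tool_rot: [0.0, 0.994, -0.114, 0.0]
contact_force: [1.6, -0.3, 0.4]
gripper_width: 1.0
grasp_force: 0.0
```

```bash
python3 - <<'E'
from h import *
print(state()["tool_pos"],plan([.44,.07,.38],goal(-13)))
E
```

```text
[ 0.37218957 -0.29545433  0.31037562] [-3.290e-02 -7.426e-01 -1.395e-01  2.000e-04 -6.000e-04 -7.000e-04]
```

Emit:
jog_arm:
  motion: "100 -.033 -.743 -.14 0 0 0;100 -.033 -.743 -.14 0 0 0;100 -.033 -.743 -.14 0 0 0;100 -.033 -.743 -.14 0 0 0;100 -.033 -.743 -.14 0 0 0"

```text
time: 3.05
tool_pos: [0.4274, 0.0067, 0.3682]
tool_rot: [0.0, 0.994, -0.113, 0.001]
contact_force: [1.4, -0.3, -0.4]
gripper_width: 1.002
grasp_force: 0.0
```

```bash
python3 - <<'E'
from h import *
print(state()["tool_pos"])
th=[("slab",.015,.06),("fulcrum",.006,.03),("wood_block",.01,.03)]
f,P=measure("wrist",th,dict(wood_block=[.544,.012],slab=[.725,.044]))
save(f,"w1.png")
for n in("slab_front","fulcrum","slab","wood_block"):print(n,[(np.round(d["at"],3).tolist(),round(d["p"],2)) for d in place_of("wrist",n)][:3])
E
```

```text
[0.42741148 0.00670651 0.3682021 ]
wrist fulcrum 0.73 [585.6  82.7] [43.4 30.8] 77.1 [0.5858 0.083  0.011 ] 381
wrist wood_block 0.7 [546.7   9.4] [90.3 59.6] 69.9 [0.5469 0.0099 0.0163] 2283
slab_front [([0.625, 0.072, 0.009], 0.81)]
fulcrum [([0.587, 0.084, 0.001], 0.89)]
slab []
wood_block [([0.544, 0.014, 0.0], 0.74), ([0.368, -0.038, 0.0], 0.7), ([0.686, 0.336, -0.0], 0.67)]
```

View pics/w1.png

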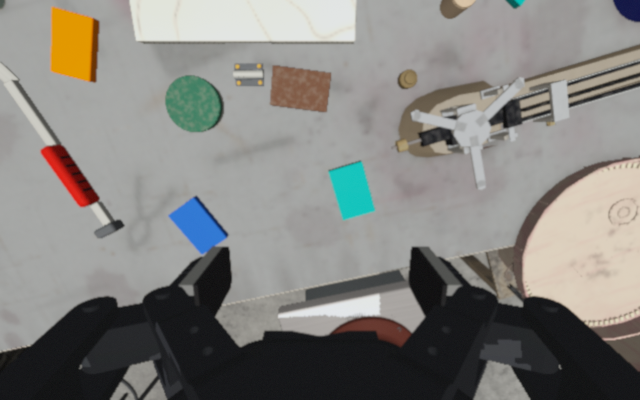

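The wrist view shows the slab's front edge along row ~42 (cols 135–355), the fulcrum at (248,74), the block at (300,88), the tin at (193,103) and the bar from (5,70) to (108,228).

```bash
cat >> h.py <<'E'
def on_plane(f,uv,z):
    K=np.array(f["intrinsics"]);T=np.array(f["world_from_camera"])
    p=cv2.undistortPoints(np.array(uv,float).reshape(-1,1,2),K,np.array([f["k1"],0,0,0,0.])).reshape(-1,2)
    d=np.c_[p[:,0],-p[:,1],-np.ones(len(p))]@T[:3,:3].T
    return T[:3,3]+d*((z-T[2,3])/d[:,2])[:,None]
E
python3 - <<'E'
from h import *
f=grab_frame("wrist");c=f["color"].astype(int);P=world(f)
uv=[]
for u in range(150,345,4):
    g=c[20:60,u].sum(1);k=np.argmin(np.diff(g.astype(float)))
    uv.append((u,20+k+.5))
uv=np.array(uv);print(uv[::12].tolist())
for z in(.0105,.032):
    W=on_plane(f,uv,z);l=cv2.fitLine((W[:,:2]*1000).astype(np.float32),cv2.DIST_HUBER,0,.01,.01).ravel()
    print("edge",z,l,np.degrees(np.arctan2(l[1],l[0])))
m=cut_out("wrist","fulcrum")[0]["pixels"];v,u=np.nonzero(m);print("fulc px",u.min(),u.max(),v.min(),v.max())
(cc,wh,a)=cv2.minAreaRect((on_plane(f,np.c_[u,v],.008)[:,:2]*1000).astype(np.float32));print(cc,wh,a)
d=cut_out("wrist","pry_bar")[0];m=d["pixels"];Q=P[m];Q=Q[(Q[:,2]>.006)&(Q[:,2]<.05)][:,:2]*1000
l=cv2.fitLine(Q.astype(np.float32),cv2.DIST_HUBER,0,.01,.01).ravel();pr=(Q-l[2:])@l[:2]
print("bar",l,np.degrees(np.arctan2(l[1],l[0])),l[2:]+l[:2]*pr.min(),l[2:]+l[:2]*pr.max())
z=P[m];col=c[m];r=(col[:,0]>150)&(col[:,1]<80)&(z[:,2]>.025);pr=(z[r][:,:2]*1000-l[2:])@l[:2];e=np.percentile(pr,[1,99]);print("red mid",l[2:]+l[:2]*e.mean(),np.ptp(e),z[r].mean(0))
T=P[...,2][150:200,100:320];print("table",np.median(T[T<.01]))
for n in("pry_bar","bar_tip","bar_heel"):print(n,[(np.round(d["at"],3).tolist(),round(d["p"],2)) for d in place_of("wrist",n)][:3])
E
```

```text
[[150.0, 40.5], [198.0, 40.5], [246.0, 40.5], [294.0, 40.5], [342.0, 40.5]]
edge 0.0105 [2.2632271e-01 9.7405237e-01 6.3328815e+02 7.9447639e+01] 76.91933
edge 0.032 [2.2632305e-01 9.7405231e-01 6.2715503e+02 7.5448792e+01] 76.919304
fulc px 231 261 63 85
(586.0838012695312, 83.35432434082031) (46.87922286987305, 31.95635986328125) 76.90263366699219
bar [9.7302049e-01 2.3071879e-01 5.3077460e+02 4.1730991e+02] 13.339393 [390.47658603 384.04299356] [680.47185832 452.80553163]
red mid [499.79639476 409.96447653] 102.86309486522003 [0.49999258 0.41346398 0.03362163]
table 0.001440185010726569
pry_bar [([0.498, 0.415, 0.002], 0.96), ([0.628, 0.07, 0.013], 0.28)]
bar_tip []
bar_heel [([0.661, 0.458, 0.004], 0.89)]
```

```bash
python3 - <<'E'
from h import *
print(state()["tool_pos"],plan([.45,.405,.22],goal(12.8)))
E
```

```text
[0.42748195 0.00411889 0.36736083] [-1.376e-01 -7.911e-01  2.948e-01 -0.000e+00  1.000e-04 -3.012e-01]
```

Emit:
jog_arm:
  motion: "100 -.138 -.791 .295 0 0 -.301;100 -.138 -.791 .295 0 0 -.301;100 -.138 -.791 .295 0 0 -.301;100 -.138 -.791 .295 0 0 -.301;100 -.138 -.791 .295 0 0 -.301"

```text
time: 4.38
tool_pos: [0.4434, 0.2995, 0.2592]
tool_rot: [-0.0, 0.994, 0.112, 0.0]
contact_force: [0.6, -0.9, -0.3]
gripper_width: 0.998
grasp_force: 0.0
```

```bash
python3 - <<'E'
from h import *
print(state()["tool_pos"],plan([.45,.405,.22],goal(12.8)))
E
```

```text
[0.44337646 0.29948726 0.2591921 ] [ 5.980e-02 -2.028e-01  7.840e-02  1.000e-04 -6.000e-04  7.000e-04]
```

Emit:
jog_arm:
  motion: "100 .06 -.203 .078 0 0 0;100 .06 -.203 .078 0 0 0;100 .06 -.203 .078 0 0 0;100 .06 -.203 .078 0 0 0;100 .06 -.203 .078 0 0 0"

```text
time: 5.0
tool_pos: [0.4507, 0.4024, 0.2219]
tool_rot: [-0.0, 0.994, 0.111, 0.001]
contact_force: [-0.7, -0.2, 0.0]
gripper_width: 1.001
grasp_force: 0.0
```

```bash
cat >> h.py <<'E'
def barfit():
    f=grab_frame("wrist");P=world(f);c=f["color"].astype(int)
    hsv=cv2.cvtColor(f["color"],cv2.COLOR_RGB2HSV)
    m=cut_out("wrist","pry_bar")[0]["pixels"]
    z=P[m];col=c[m];Q=z[(z[:,2]>.006)]
    l=cv2.fitLine((Q[:,:2]*1000).astype(np.float32),cv2.DIST_HUBER,0,.01,.01).ravel();l[:2]*=np.sign(l[0])
    r=(col[:,0]>120)&(col[:,1]<90)&(z[:,2]>.028);g=z[r]
    lr=cv2.minAreaRect((g[:,:2]*1000).astype(np.float32))
    print("line",np.degrees(np.arctan2(l[1],l[0])),"red rect",lr,np.median(g,0),len(g))
    pr=(Q[:,:2]*1000-l[2:])@l[:2];print("ends",l[2:]+l[:2]*pr.min(),l[2:]+l[:2]*pr.max(),np.ptp(pr))
    return f,P
E
python3 - <<'E'
from h import *
print(state()["tool_pos"])
f,P=barfit();save(f,"w2.png")
print([(np.round(d["at"],3).tolist(),round(d["p"],2)) for n in("pry_bar","bar_tip","bar_heel") for d in place_of("wrist",n)[:2]])
E
```

```text
[0.45072123 0.40241248 0.22189624]
line 12.213661 red rect ((499.580810546875, 417.9140930175781), (106.28722381591797, 20.897010803222656), 12.061278343200684) [0.50250029 0.41832625 0.0325463 ] 1751
ends [388.67025572 394.21331084] [631.85741149 446.85293832] 248.81905215373908
[([0.498, 0.418, -0.001], 0.97)]
```

View pics/w2.png

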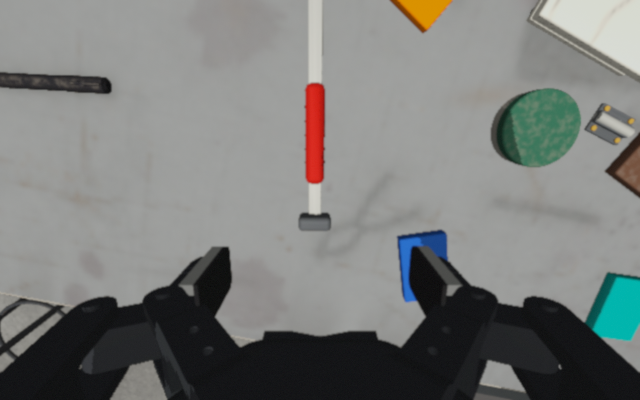

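The grip is centred at px (315,133), so its world position is (0.4995, 0.418) at yaw 12.2°. The size checks out.

```bash
python3 - <<'E'
from h import *
print(plan([.4995,.418,.1],goal(12.2)),plan([.4995,.418,.008],goal(12.2)))
E
```

```text
[ 0.1023 -0.0079  0.2429 -0.0003 -0.0007  0.0071] [ 1.021e-01 -7.800e-03  4.269e-01 -3.000e-04 -7.000e-04  7.100e-03]
```

Emit:
jog_arm:
  motion: "100 .102 -.008 .22 0 0 .007;100 .102 -.008 .24 0 0 .007;100 .102 -.008 .34 0 0 .007;100 .102 -.008 .4 0 0 .007;100 .102 -.008 .427 0 0 .007"

```text
time: 5.88
tool_pos: [0.4977, 0.4174, 0.0047]
tool_rot: [0.001, 0.994, 0.107, -0.002]
contact_force: [0.4, 0.7, 0.1]
gripper_width: 1.0
grasp_force: 0.0
```

Emit:
jog_arm:
  motion: "100 0 0 0 0 0 0;0 0 0 0 0 0 0;0 0 0 0 0 0 0;0 0 0 0 0 0 0;0 0 0 0 0 0 0"

```text
time: 6.5
tool_pos: [0.4994, 0.4191, 0.0083]
tool_rot: [-0.001, 0.994, 0.107, 0.001]
contact_force: [0.1, 1.2, 3.4]
gripper_width: 0.247
grasp_force: 60.3
```

```bash
cat >> h.py <<'E'
F=np.array([.586,.0835]);YAW=-13.1
G=dict(gx=0.,gz=8.)  # TCP in bar frame (mm)
def bar_pose(t,c,pitch=24.,lat=0.):
    a=np.radians(pitch);n=np.array([np.sin(a),np.cos(a)]);u=np.array([np.cos(a),-np.sin(a)])
    heel=np.array([0,8.2])+n*(6+c)+t*u
    p=heel+(G["gx"]-165)*u+G["gz"]*n
    y=np.radians(YAW);ex=np.array([np.cos(y),np.sin(y)]);ey=np.array([-ex[1],ex[0]])
    return np.r_[F+(p[0]*ex+lat*ey)/1000,p[1]/1000],goal(YAW,pitch),heel
def bplan(*a,**k):
    p,r,h=bar_pose(*a,**k);print(a,k,"tcp",np.round(p,4),"heel",np.round(h,1),"->",plan(p,r).tolist())
E
python3 - <<'E'
from h import *
bplan(-10,60);bplan(-10,15)
E
```

```text
(-10, 60) {} tcp [0.4596 0.1129 0.147 ] heel [17.7 72.6] -> [-0.2074, 0.5813, -0.2783, 0.0609, -0.2756, 0.2909]
(-10, 15) {} tcp [0.4418 0.1171 0.1059] heel [-0.6 31.5] -> [-0.2406, 0.5657, -0.1961, 0.0609, -0.2756, 0.2909]
```

Emit:
jog_arm:
  motion: "0 0 0 -.12 0 0 0;0 -.05 .07 -.22 .012 -.055 .058;0 -.207 .581 -.278 .061 -.276 .291;0 -.207 .581 -.278 .061 -.276 .291;0 -.207 .581 -.278 .061 -.276 .291"

```text
time: 7.12
tool_pos: [0.4658, 0.1932, 0.1347]
tool_rot: [-0.023, 0.971, -0.113, -0.209]
contact_force: [1.0, -0.9, -7.9]
gripper_width: 0.251
grasp_force: 61.7
```

```bash
python3 - <<'E'
from h import *
bplan(-10,60)
E
```

```text
(-10, 60) {} tcp [0.4596 0.1129 0.147 ] heel [17.7 72.6] -> [0.0127, 0.1591, -0.032, 0.0014, 0.0033, -0.0028]
```

Emit:
jog_arm:
  motion: "0 .013 .159 -.032 0 0 0;0 .013 .159 -.032 0 0 0;0 .013 .159 0 0 0 0;0 .013 .159 .058 0 0 0;0 .013 .159 .058 0 0 0"

```text
time: 7.75
tool_pos: [0.4389, 0.1205, 0.1036]
tool_rot: [-0.022, 0.971, -0.111, -0.212]
contact_force: [0.6, -0.5, -7.9]
gripper_width: 0.247
grasp_force: 61.7
```

```bash
python3 - <<'E'
from h import *
bplan(-10,15)
f=grab_frame("wrist");save(f,"w3.png")
for c in("wrist","scene"):
  for n in("bar_tip","bar_heel","slab_front","fulcrum"):print(c,n,[(np.round(d["at"],3).tolist(),round(d["p"],2)) for d in place_of(c,n)[:2]])
s=state();T=q2R(s["tool_rot"]);print("expected tip",s["tool_pos"]+T.apply([.192,0,.008-.012]),"heel",s["tool_pos"]+T.apply([.165,0,.008]))
E
```

```text
(-10, 15) {} tcp [0.4418 0.1171 0.1059] heel [-0.6 31.5] -> [0.0047, 0.0055, -0.0071, 0.0027, 0.0066, 0.0003]
wrist bar_tip []
wrist bar_heel []
wrist slab_front []
wrist fulcrum []
scene bar_tip [([0.688, 0.462, 0.01], 0.59)]
scene bar_heel [([0.556, 0.18, -0.0], 0.72), ([0.661, 0.453, 0.004], 0.64)]
scene slab_front [([0.625, 0.077, 0.012], 0.72)]
scene fulcrum [([0.589, 0.081, 0.002], 0.58)]
expected tip [0.61589515 0.07929238 0.03356178] heel [0.5871176  0.08598956 0.03359038]
```

View pics/w3.png

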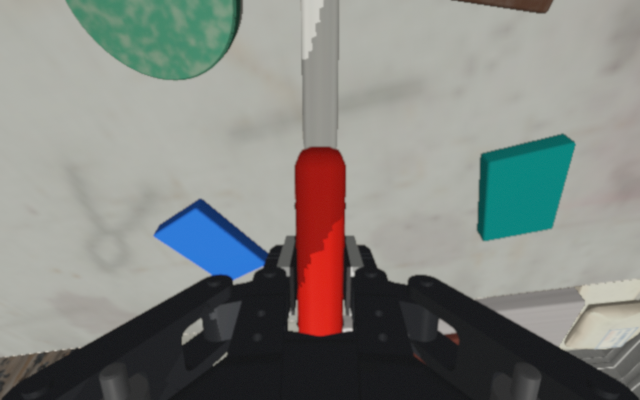

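The wrist view shows the bar held straight, but the toe is out of frame. I'll check the toe in fresh scene and top pictures.

```bash
python3 - <<'E'
from h import *
for c in("scene","top"):
  f=grab_frame(c)
  if c=="scene": save(f,"s1.png",(210,130,390,260),4)
  for n in("bar_tip","bar_heel","slab_front","fulcrum","pry_bar"):print(c,n,[(np.round(d["at"],3).tolist(),round(d["p"],2)) for d in place_of(c,n)[:2]])
s=state();T=q2R(s["tool_rot"]);print("expected tip",s["tool_pos"]+T.apply([.192,0,.008-.012]),"heel",s["tool_pos"]+T.apply([.165,0,.008]))
E
```

```text
scene bar_tip [([0.617, 0.079, 0.034], 0.93)]
scene bar_heel [([0.587, 0.084, 0.039], 0.55), ([0.62, 0.083, 0.031], 0.48)]
scene slab_front [([0.626, 0.08, 0.015], 0.97), ([0.44, 0.117, 0.101], 0.34)]
scene fulcrum [([0.588, 0.085, 0.002], 0.55)]
scene pry_bar [([0.442, 0.119, 0.102], 0.56)]
top bar_tip []
top bar_heel []
top slab_front []
top fulcrum []
top pry_bar []
expected tip [0.61509925 0.07919925 0.03264577] heel [0.58632226 0.08589848 0.0327168 ]
```

View pics/s1.png

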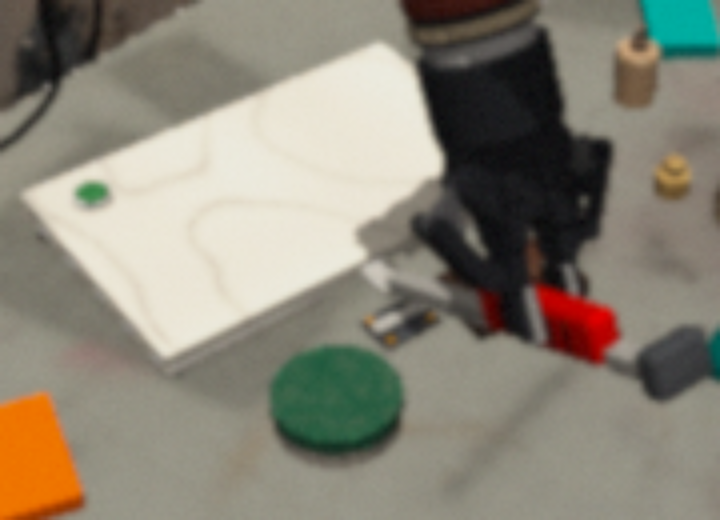

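```bash
python3 - <<'E'
from h import *
bplan(-10,15);bplan(-12,1);bplan(4,1)
E
```

```text
(-10, 15) {} tcp [0.4418 0.1171 0.1059] heel [-0.6 31.5] -> [0.0003, 0.0051, 0.0032, 0.001, 0.0012, -0.0005]
(-12, 1) {} tcp [0.4345 0.1188 0.0939] heel [-8.1 19.5] -> [-0.0036, 0.005, 0.0312, 0.001, 0.0012, -0.0005]
(4, 1) {} tcp [0.4487 0.1155 0.0874] heel [ 6.5 13. ] -> [0.0284, 0.005, 0.0311, 0.001, 0.0012, -0.0005]
```

Emit:
jog_arm:
  motion: "0 -.0036 .005 .01 0 0 0;0 -.0036 .005 .02 0 0 0;0 -.0036 .005 .027 0 0 0;0 -.0036 .005 .031 0 0 0;0 -.0036 .005 .031 0 0 0"

```text
time: 9.43
tool_pos: [0.4344, 0.1188, 0.0938]
tool_rot: [-0.023, 0.972, -0.112, -0.208]
contact_force: [-0.1, 0.7, -7.5]
gripper_width: 0.245
grasp_force: 61.9
```

```bash
python3 - <<'E'
from h import *
print(state()["contact_force"],state()["ft_torque"]);bplan(-12,1);bplan(4,1)
f=grab_frame("scene")
for n in("bar_tip","bar_heel","slab_front"):print(n,[(np.round(d["at"],3).tolist(),round(d["p"],2)) for d in place_of("scene",n)[:2]])
s=state();T=q2R(s["tool_rot"]);print("expected tip",s["tool_pos"]+T.apply([.192,0,.008-.012]))
E
```

```text
[-0.07201191  0.68353073 -7.53264703] [-0.12829425 -0.66569013  0.00904082]
(-12, 1) {} tcp [0.4345 0.1188 0.0939] heel [-8.1 19.5] -> [0.0001, 0.0, -0.0002, 0.0011, 0.0014, -0.0005]
(4, 1) {} tcp [0.4487 0.1155 0.0874] heel [ 6.5 13. ] -> [0.0321, 0.0, -0.0003, 0.0011, 0.0014, -0.0005]
bar_tip [([0.607, 0.079, 0.019], 0.93)]
bar_heel [([0.578, 0.083, 0.024], 0.98)]
slab_front [([0.626, 0.078, 0.012], 0.75)]
expected tip [0.60706283 0.07857872 0.01955079]
```

Emit:
jog_arm:
  motion: "0 .01 0 0 0 0 0;0 .02 0 0 0 0 0;0 .03 0 0 0 0 0;0 .04 0 0 0 0 0;0 .044 0 0 0 0 0"

```text
time: 10.25
tool_pos: [0.4543, 0.1141, 0.0848]
tool_rot: [-0.023, 0.972, -0.112, -0.208]
contact_force: [0.2, -0.4, -6.9]
gripper_width: 0.244
grasp_force: 61.9
```

```bash
python3 - <<'E'
from h import *
print(state()["contact_force"],state()["ft_torque"]);bplan(10,1);bplan(31,1)
f=grab_frame("scene")
for n in("bar_tip","bar_heel","slab_front"):print(n,[(np.round(d["at"],3).tolist(),round(d["p"],2)) for d in place_of("scene",n)[:2]])
s=state();T=q2R(s["tool_rot"]);print("expected tip",s["tool_pos"]+T.apply([.192,0,.008-.012]))
E
```

```text
[ 0.16287477 -0.43445432 -6.93292677] [-0.12701208 -0.69362048  0.00416316]
(10, 1) {} tcp [0.454  0.1142 0.0849] heel [12.  10.5] -> [-0.0007, -0.0, 0.0, 0.001, 0.0013, -0.0006]
(31, 1) {} tcp [0.4727 0.1099 0.0764] heel [31.2  2. ] -> [0.0413, -0.0001, -0.0, 0.001, 0.0013, -0.0006]
bar_tip [([0.626, 0.077, 0.008], 0.65), ([0.454, 0.109, 0.081], 0.26)]
bar_heel [([0.6, 0.077, 0.015], 0.87)]
slab_front [([0.626, 0.076, 0.013], 0.83)]
expected tip [0.62625282 0.07401905 0.01023501]
```

Emit:
jog_arm:
  motion: "0 .01 0 0 0 0 0;0 .02 0 0 0 0 0;0 .03 0 0 0 0 0;0 .038 0 0 0 0 0;0 .042 0 0 0 0 0"

```text
time: 11.08
tool_pos: [0.473, 0.1098, 0.0763]
tool_rot: [-0.023, 0.972, -0.112, -0.208]
contact_force: [0.1, 0.0, -7.7]
gripper_width: 0.243
grasp_force: 61.9
```

```bash
python3 - <<'E'
from h import *
print(state()["contact_force"],state()["ft_torque"],state()["tool_pos"])
for p in (20,14,8,2,-3.5):bplan(32,0.3,p)
f=grab_frame("scene")
for n in("slab_front",):print(n,[(np.round(d["at"],3).tolist(),round(d["p"],2)) for d in place_of("scene",n)[:2]])
E
```

```text
[ 0.06917015  0.04462889 -7.68323277] [-0.11385448 -0.64689883  0.07412744] [0.47296932 0.10977512 0.07629257]
(32, 0.3, 20) {} tcp [0.469  0.1107 0.0671] heel [32.2  3.2] -> [0.0001, -0.0001, 0.02, 0.001, 0.0478, -0.0005]
(32, 0.3, 14) {} tcp [0.4637 0.112  0.0543] heel [32.6  6.6] -> [0.0006, -0.0001, 0.048, 0.001, 0.1176, -0.0005]
(32, 0.3, 8) {} tcp [0.4597 0.1129 0.0409] heel [32.6 10. ] -> [0.004, -0.0002, 0.0758, 0.0011, 0.1874, -0.0004]
(32, 0.3, 2) {} tcp [0.457  0.1135 0.0271] heel [32.2 13.4] -> [0.0103, -0.0002, 0.1031, 0.0011, 0.2573, -0.0004]
(32, 0.3, -3.5) {} tcp [0.4559 0.1138 0.0144] heel [31.6 16.4] -> [0.0185, -0.0003, 0.1274, 0.0011, 0.3213, -0.0003]
slab_front [([0.626, 0.078, 0.01], 0.72)]
```

Emit:
jog_arm:
  motion: "0 0 0 .02 0 .048 0;0 .0003 0 .034 0 .083 0;0 .0006 0 .048 0 .118 0;0 .002 0 .062 0 .152 0;0 .004 0 .076 0 .187 0"

```text
time: 11.8
tool_pos: [0.4594, 0.113, 0.0413]
tool_rot: [-0.007, 0.991, -0.114, -0.069]
contact_force: [3.2, -1.0, -6.7]
gripper_width: 0.247
grasp_force: 62.0
```

```bash
python3 - <<'E'
from h import *
print(state()["contact_force"],state()["ft_torque"],state()["tool_pos"])
for p in (8,5,2,-1,-3.3):bplan(32,0.,p)
f=grab_frame("scene")
for n in("slab_front",):print(n,[(np.round(d["at"],3).tolist(),round(d["p"],2)) for d in place_of("scene",n)[:2]])
E
```

```text
[ 3.19510742 -1.02387679 -6.73948762] [-0.11578897 -0.34276448  0.03458663] [0.459423   0.11295554 0.04127667]
(32, 0.0, 8) {} tcp [0.4596 0.1129 0.0406] heel [32.5  9.7] -> [0.0006, -0.0, 0.0013, 0.001, -0.0008, -0.0002]
(32, 0.0, 5) {} tcp [0.4581 0.1133 0.0337] heel [32.4 11.4] -> [-0.0005, -0.0, 0.0153, 0.001, 0.0341, -0.0002]
(32, 0.0, 2) {} tcp [0.457  0.1135 0.0268] heel [32.2 13.1] -> [-0.0009, -0.0, 0.0293, 0.001, 0.069, -0.0002]
(32, 0.0, -1) {} tcp [0.4562 0.1137 0.0199] heel [31.9 14.8] -> [-0.0006, -0.0001, 0.0433, 0.001, 0.1039, -0.0001]
(32, 0.0, -3.3) {} tcp [0.4559 0.1138 0.0145] heel [31.6 16. ] -> [0.0002, -0.0001, 0.054, 0.001, 0.1307, -0.0001]
slab_front [([0.628, 0.078, 0.015], 0.87)]
```

Emit:
jog_arm:
  motion: "0 -.0005 0 .0145 0 .034 0;0 -.0009 0 .029 0 .069 0;0 -.0006 0 .043 0 .104 0;0 0 0 .0535 0 .131 0;0 0 0 .0535 0 .131 0"

```text
time: 12.52
tool_pos: [0.4558, 0.1138, 0.0152]
tool_rot: [0.004, 0.993, -0.114, 0.027]
contact_force: [1.4, -1.1, -4.6]
gripper_width: 0.245
grasp_force: 62.3
```

```bash
python3 - <<'E'
from h import *
print(state()["contact_force"],state()["ft_torque"],state()["tool_pos"],q2R(state()["tool_rot"]).as_matrix()[2])
bplan(32,0.,-3.3)
f=grab_frame("scene");P=world(f);save(f,"s2.png",(210,130,390,260),4)
for n in("slab_front","bar_tip"):print(n,[(np.round(d["at"],3).tolist(),round(d["p"],2)) for d in place_of("scene",n)[:2]])
E
```

```text
[ 1.40252538 -1.1086965  -4.62065823] [-0.03270727  0.00514459 -0.02438787] [0.45583172 0.11378362 0.01516582] [ 0.05541118  0.00156038 -0.9984624 ]
(32, 0.0, -3.3) {} tcp [0.4559 0.1138 0.0145] heel [31.6 16. ] -> [0.0, -0.0, 0.0013, 0.001, 0.0014, -0.0]
slab_front [([0.624, 0.077, 0.027], 0.59)]
bar_tip [([0.642, 0.07, 0.03], 0.77)]
```

View pics/s2.png

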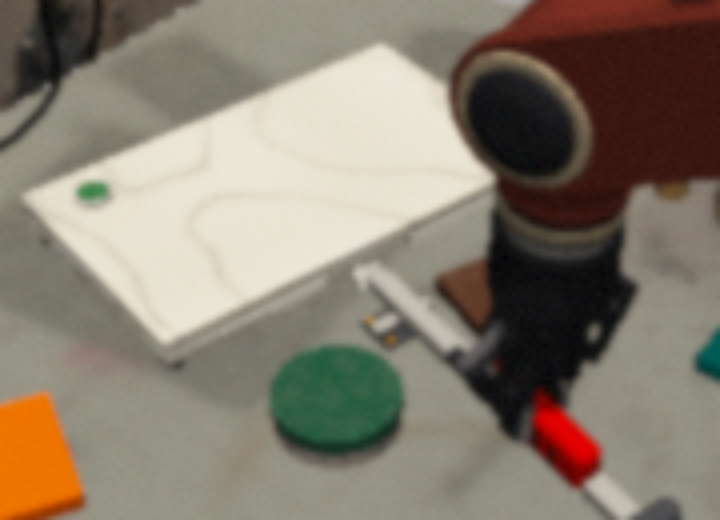

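The slab front is up at about 27 mm, with the toe under the edge at crop px (360,270). Now I'll release the bar.

Emit:
jog_arm:
  motion: "60 0 0 0 0 0 0;60 0 0 0 0 0 0;60 0 0 -.02 0 0 0;60 0 0 -.12 0 0 0;60 0 0 -.24 0 0 0"

```text
time: 13.3
tool_pos: [0.4482, 0.1153, 0.1353]
tool_rot: [0.004, 0.993, -0.114, 0.027]
contact_force: [0.9, 0.8, -0.2]
gripper_width: 0.6
grasp_force: 0.0
```

```bash
python3 - <<'E'
from h import *
print(state()["tool_pos"])
f=grab_frame("scene");P=world(f);save(f,"s3.png",(210,130,390,260),4)
for n in("slab_front","bar_tip","pry_bar","wood_block"):print(n,[(np.round(d["at"],3).tolist(),round(d["p"],2)) for d in place_of("scene",n)[:3]])
f,P=measure("wrist",[("wood_block",.01,.03),("slab",.02,.07)],dict(wood_block=[.544,.012]))
E
```

```text
[0.44818122 0.11534285 0.13528472]
slab_front [([0.626, 0.076, 0.023], 0.61)]
bar_tip [([0.643, 0.073, 0.03], 0.78)]
pry_bar [([0.456, 0.11, 0.01], 0.64)]
wood_block [([0.364, 0.244, 0.001], 0.93), ([0.364, -0.038, 0.001], 0.75), ([0.635, -0.346, 0.002], 0.66)]
wrist wood_block 0.77 [545.7  10. ] [92.7 59.1] 69.9 [0.5463 0.0106 0.0164] 8432
```

```bash
cat >> h.py <<'E'
def fpose(x,y,z):
    a=np.radians(YAW);ex=np.array([np.cos(a),np.sin(a)]);ey=np.array([-ex[1],ex[0]])
    return np.r_[F+(x*ex+y*ey)/1000,z/1000]
def tof(p):
    a=np.radians(YAW);d=(np.array(p)[:2]-F)*1000;ex=np.array([np.cos(a),np.sin(a)]);return d@ex,d@np.array([-ex[1],ex[0]])
E
python3 - <<'E'
from h import *
for p in((-85,-82,120),(-85,-82,3)):print(p,fpose(*p),plan(fpose(*p),goal(YAW)).tolist())
f=grab_frame("scene");P=world(f)
d=[d for d in cut_out("scene","slab")][0];Q=P[d["pixels"]];Q=Q[(Q[:,2]>.03)&(Q[:,2]<.07)&(Q[:,0]>.6)]
A=np.c_[Q[:,:2],np.ones(len(Q))];co=np.linalg.lstsq(A,Q[:,2],rcond=None)[0];print("slab plane",co,len(Q),"front top z",co@[.626,.077,1],"rear",co@[.626+.195,.077-.045,1])
E
```

```text
(-85, -82, 120) [0.48462664 0.02289933 0.12      ] [0.1116, 0.1634, 0.0316, 0.0018, -0.0356, 0.0]
(-85, -82, 3) [0.48462664 0.02289933 0.003     ] [0.0991, 0.1628, 0.2652, 0.0018, -0.0356, 0.0]
slab plane [-0.03071043  0.00290493  0.06418509] 4970 front top z 0.045184044539247445 rear 0.03906478976971414
```

Emit:
jog_arm:
  motion: "50 .112 .163 .032 0 -.036 0;50 .112 .163 .032 0 -.036 0;50 .111 .163 .07 0 -.036 0;50 .105 .163 .17 0 -.036 0;50 .1 .163 .25 0 -.036 0"

```text
time: 14.42
tool_pos: [0.4852, 0.0228, 0.01]
tool_rot: [0.001, 0.993, -0.114, 0.0]
contact_force: [0.6, -0.5, -0.3]
gripper_width: 0.503
grasp_force: 0.0
```

```bash
python3 - <<'E'
from h import *
s=state();print(s["tool_pos"],s["contact_force"],tof(s["tool_pos"]))
for p in((-85,-82,3),(-60,-82,3),(4,-82,3)):print(p,plan(fpose(*p),goal(YAW)).tolist())
f,P=measure("wrist",[("wood_block",.01,.03)],dict(wood_block=[.544,.012]));save(f,"w4.png")
E
```

```text
[0.48515948 0.02281112 0.01002075] [ 0.62609552 -0.48980352 -0.2543219 ] (np.float64(-84.46102680548385), np.float64(-81.96514793531504))
(-85, -82, 3) [-0.0011, 0.0, 0.014, 0.0012, -0.0002, -0.0004]
(-60, -82, 3) [0.0489, 0.0, 0.0141, 0.0012, -0.0002, -0.0004]
(4, -82, 3) [0.1769, -0.0001, 0.0141, 0.0012, -0.0002, -0.0004]
wrist wood_block 0.73 [545.8   9.6] [92.1 60.3] 70.1 [0.5482 0.0099 0.0163] 27630
```

View pics/w4.png

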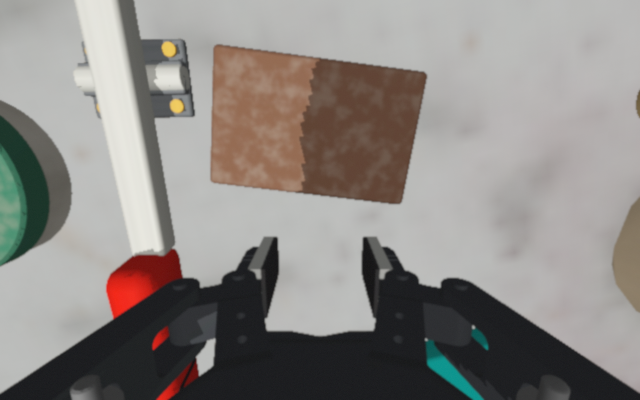

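The block is at px (318,122), rotated 7°, with the two fingers squarely behind it. The bar on the left is clear.

Emit:
jog_arm:
  motion: "50 .01 0 .014 0 0 0;50 .03 0 .014 0 0 0;50 .05 0 .014 0 0 0;50 .07 0 .014 0 0 0;50 .09 0 .014 0 0 0"

```text
time: 15.15
tool_pos: [0.5312, 0.0125, 0.0061]
tool_rot: [0.001, 0.993, -0.114, 0.002]
contact_force: [-0.7, 0.2, 0.2]
gripper_width: 0.499
grasp_force: 0.3
```

```bash
python3 - <<'E'
from h import *
s=state();print(s["tool_pos"],s["contact_force"],tof(s["tool_pos"]))
f,P=measure("wrist",[("wood_block",.01,.03)],{})
for n in("wood_block",):print([np.round(tof(d["at"]),1) for d in place_of("wrist",n)[:1]])
for p in((4,-82,3),):print(p,plan(fpose(*p),goal(YAW)).tolist())
E
```

```text
[0.53119946 0.01251995 0.00613353] [-0.70924486  0.18252388  0.19836539] (np.float64(-37.286691159567454), np.float64(-81.55348247854066))
wrist wood_block 0.59 [571.7   6.6] [91.8 60. ] 77.1 [0.5743 0.0061 0.0163] 25770
[array([  2.2, -73.8])]
(4, -82, 3) [0.0835, 0.0007, 0.0058, 0.0011, -0.002, -0.0001]
```

Emit:
jog_arm:
  motion: "50 .02 0 0 0 0 0;50 .04 0 0 0 0 0;50 .06 0 0 0 0 0;50 .08 0 0 0 0 0;50 .09 0 0 0 0 0"

```text
time: 15.92
tool_pos: [0.5747, 0.0023, 0.0057]
tool_rot: [0.001, 0.993, -0.114, 0.001]
contact_force: [-0.5, 0.3, 1.4]
gripper_width: 0.498
grasp_force: 0.3
```

```bash
python3 - <<'E'
from h import *
s=state();print(s["tool_pos"],s["contact_force"],tof(s["tool_pos"]))
print(plan(fpose(-60,-82,5),goal(YAW)).tolist(),plan(fpose(-120,-40,150),goal(YAW)).tolist())
f=grab_frame("wrist");save(f,"w5.png")
for n in("wood_block",):print([np.round(tof(d["at"]),1) for d in place_of("wrist",n)[:1]])
E
```

```text
[0.5746537  0.00231576 0.00573373] [-0.494196    0.3282722   1.39610486] (np.float64(7.349491448494794), np.float64(-81.64315042463339))
[-0.1347, 0.0007, 0.0011, 0.0011, -0.0017, -0.0001] [-0.254, -0.0828, -0.2893, 0.0011, -0.0017, -0.0001]
[]
```

View pics/w5.png

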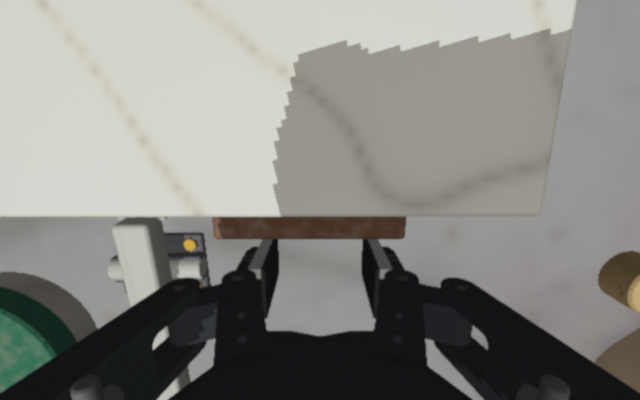

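The block is under the edge at px (310,228), aligned, with about 22 mm showing, so it is about 38 mm deep. Now I'll back off and fetch the bar.

Emit:
jog_arm:
  motion: "60 -.1 0 0 0 0 0;60 -.135 0 -.02 0 0 0;60 -.18 0 -.14 0 0 0;60 -.25 -.12 -.23 0 0 0;60 -.3 -.2 -.29 0 0 0"

```text
time: 16.65
tool_pos: [0.4536, 0.1233, 0.1439]
tool_rot: [0.001, 0.993, -0.115, 0.002]
contact_force: [1.0, 0.5, -0.0]
gripper_width: 0.602
grasp_force: 0.0
```

```bash
python3 - <<'E'
from h import *
print(state()["tool_pos"])
for p in(None,):
    f,P=barfit()
    for c in("wrist",):
        for n in("pry_bar","wood_block"):print(n,[(np.round(d["at"],3).tolist(),round(d["p"],2)) for d in place_of(c,n)[:1]])
p,r,h=bar_pose(32,0,-3.3)
hi=p+r.apply([0,0,-.12]);print(plan(hi,r).tolist(),plan(p,r).tolist())
E
```

```text
[0.4536121  0.12328366 0.14392809]
line -13.127926 red rect ((459.2366943359375, 110.86982727050781), (21.08156967163086, 113.75109100341797), 76.71165466308594) [0.46081762 0.11102092 0.03888971] 2772
ends [345.67812321 138.10563082] [602.72634772  78.15654538] 263.9463597330785
pry_bar [([0.455, 0.11, 0.006], 0.61)]
wood_block [([0.367, -0.04, 0.001], 0.66)]
[-0.0063, 0.0174, 0.0173, 0.0009, 0.0354, 0.0015] [0.0064, 0.0171, 0.257, 0.0009, 0.0354, 0.0015]
```

Emit:
jog_arm:
  motion: "60 -.004 .019 .03 0 .035 0;60 -.002 .019 .08 0 .035 0;60 .003 .019 .18 0 .035 0;60 .006 .019 .255 0 .035 0;60 .006 .019 .255 0 .035 0"

```text
time: 17.48
tool_pos: [0.4509, 0.1107, 0.01]
tool_rot: [0.005, 0.993, -0.115, 0.022]
contact_force: [-0.1, -0.3, 0.2]
gripper_width: 0.603
grasp_force: 0.0
```

Emit:
jog_arm:
  motion: "40 0 0 0 0 0 0;20 0 0 0 0 0 0;0 0 0 0 0 0 0;0 0 0 0 0 0 0;0 0 0 0 0 0 0"

```text
time: 18.1
tool_pos: [0.4567, 0.1124, 0.0168]
tool_rot: [0.004, 0.993, -0.114, 0.029]
contact_force: [-1.4, 0.3, 6.1]
gripper_width: 0.245
grasp_force: 60.6
```

```bash
python3 - <<'E'
from h import *
s=state();print(s["contact_force"],s["tool_pos"],tof(s["tool_pos"]))
l=tof(s["tool_pos"])[1]
for a in ((32,.3,-3.3),(31,.3,1),(30,.5,6),(30,.8,11),(30,1,15)):bplan(*a,lat=l)
E
```

```text
[-1.43911713  0.33042421  6.12183556] [0.45673991 0.11240856 0.016809  ] (np.float64(-132.4483896010797), np.float64(-1.1407232858066187))
(32, 0.3, -3.3) {'lat': np.float64(-1.1407232858066187)} tcp [0.4556 0.1127 0.0148] heel [31.6 16.3] -> [-0.0025, -0.0, 0.0038, 0.0007, -0.0005, 0.0006]
(31, 0.3, 1) {'lat': np.float64(-1.1407232858066187)} tcp [0.4555 0.1127 0.0248] heel [31.1 14. ] -> [-0.0016, 0.0, -0.0162, 0.0007, -0.0506, 0.0005]
(30, 0.5, 6) {'lat': np.float64(-1.1407232858066187)} tcp [0.4565 0.1125 0.0367] heel [30.5 11.5] -> [0.0017, 0.0, -0.0398, 0.0007, -0.1087, 0.0005]
(30, 0.8, 11) {'lat': np.float64(-1.1407232858066187)} tcp [0.4594 0.1118 0.0485] heel [30.7  9.2] -> [0.0092, 0.0001, -0.0629, 0.0007, -0.1669, 0.0005]
(30, 1, 15) {'lat': np.float64(-1.1407232858066187)} tcp [0.4625 0.1111 0.0576] heel [30.8  7.2] -> [0.0166, 0.0001, -0.0808, 0.0008, -0.2135, 0.0004]
```

Emit:
jog_arm:
  motion: "0 -.0016 0 -.0162 0 -.05 0;0 0 0 -.028 0 -.08 0;0 .0017 0 -.04 0 -.109 0;0 .005 0 -.0515 0 -.138 0;0 .0092 0 -.063 0 -.167 0"

```text
time: 18.73
tool_pos: [0.4581, 0.1119, 0.0466]
tool_rot: [-0.011, 0.989, -0.113, -0.097]
contact_force: [-0.2, 1.3, -3.2]
gripper_width: 0.246
grasp_force: 59.3
```

```bash
python3 - <<'E'
from h import *
s=state();print(s["contact_force"],s["tool_pos"],tof(s["tool_pos"]))
for a in ((30,.8,11),(30,1,20),(8,1,20),(-20,1.5,20)):bplan(*a,lat=-1.1)
f=grab_frame("scene");P=world(f)
d=[d for d in cut_out("scene","slab")][0];Q=P[d["pixels"]];Q=Q[(Q[:,2]>.03)&(Q[:,2]<.07)&(Q[:,0]>.6)]
A=np.c_[Q[:,:2],np.ones(len(Q))];co=np.linalg.lstsq(A,Q[:,2],rcond=None)[0];print("slab plane",co,"front top z",co@[.626,.077,1],"rear",co@[.821,.032,1])
E
```

```text
[-0.1737038   1.25239379 -3.2094516 ] [0.45808737 0.11194513 0.0465538 ] (np.float64(-131.03095238572914), np.float64(-1.2866897333091423))
(30, 0.8, 11) {'lat': -1.1} tcp [0.4594 0.1118 0.0485] heel [30.7  9.2] -> [0.0019, -0.0004, -0.0043, 0.0007, 0.0023, 0.0001]
(30, 1, 20) {'lat': -1.1} tcp [0.4672 0.11   0.0685] heel [30.6  4.5] -> [0.0097, -0.0003, -0.0466, 0.0007, -0.1024, 0.0]
(8, 1, 20) {'lat': -1.1} tcp [0.4471 0.1147 0.076 ] heel [ 9.9 12. ] -> [-0.0337, -0.0003, -0.0533, 0.0007, -0.1024, 0.0]
(-20, 1.5, 20) {'lat': -1.1} tcp [0.4216 0.1206 0.086 ] heel [-16.2  22.1] -> [-0.0889, -0.0003, -0.0629, 0.0007, -0.1024, 0.0]
slab plane [ 0.00394403 -0.00175916  0.03565694] front top z 0.03799044329859805 rear 0.038838691039417714
```

Emit:
jog_arm:
  motion: "0 .006 0 -.025 0 -.05 0;0 .0097 0 -.05 0 -.102 0;0 .0097 0 -.05 0 -.102 0;0 -.01 0 -.053 0 -.102 0;0 -.034 0 -.057 0 -.102 0"

```text
time: 19.45
tool_pos: [0.4449, 0.1145, 0.0769]
tool_rot: [-0.019, 0.978, -0.112, -0.173]
contact_force: [0.1, -0.5, -7.5]
gripper_width: 0.245
grasp_force: 59.1
```

```bash
python3 - <<'E'
from h import *
s=state();print(s["contact_force"],s["tool_pos"])
for a in ((8,1,20),(-30,4,20),(-60,40,0)):bplan(*a,lat=-1.1)
E
```

```text
[ 0.10183533 -0.51326826 -7.48185874] [0.44485216 0.11454052 0.07686906]
(8, 1, 20) {'lat': -1.1} tcp [0.4471 0.1147 0.076 ] heel [ 9.9 12. ] -> [0.0046, -0.0013, 0.0002, 0.0015, 0.0008, -0.0004]
(-30, 4, 20) {'lat': -1.1} tcp [0.4133 0.1226 0.0918] heel [-24.8  27.9] -> [-0.0714, -0.0013, -0.0057, 0.0015, 0.0008, -0.0004]
(-60, 40, 0) {'lat': -1.1} tcp [0.3666 0.1334 0.0622] heel [-60.   54.2] -> [-0.1411, -0.0014, 0.0828, 0.0016, 0.2335, -0.0001]
```

Emit:
jog_arm:
  motion: "0 -.03 0 -.003 0 0 0;0 -.06 0 -.005 0 0 0;0 -.09 0 -.03 0 0 0;0 -.11 0 -.13 0 0 0;0 -.11 0 -.15 0 0 0"

```text
time: 20.08
tool_pos: [0.4232, 0.1207, 0.1702]
tool_rot: [-0.02, 0.979, -0.112, -0.168]
contact_force: [0.0, 0.0, -6.7]
gripper_width: 0.249
grasp_force: 60.4
```

```bash
python3 - <<'E'
from h import *
s=state();print(s["contact_force"],s["tool_pos"])
print(plan([.4995,.418,.12],goal(12.2)).tolist())
E
```

```text
[ 3.42927357e-03  1.33874242e-02 -6.66439179e+00] [0.42322505 0.12072923 0.17018761]
[0.047, -0.6136, 0.0902, -0.0505, 0.2232, -0.2911]
```

Emit:
jog_arm:
  motion: "0 .047 -.614 .09 -.05 .223 -.291;0 .047 -.614 .09 -.05 .223 -.291;0 .047 -.614 .09 -.05 .223 -.291;0 .047 -.614 .09 -.05 .223 -.291;0 .047 -.614 .09 -.05 .223 -.291"

```text
time: 20.7
tool_pos: [0.4957, 0.4189, 0.1133]
tool_rot: [0.0, 0.994, 0.106, -0.006]
contact_force: [1.3, -0.6, -6.9]
gripper_width: 0.245
grasp_force: 60.8
```

```bash
python3 - <<'E'
from h import *
s=state();print(s["contact_force"],s["tool_pos"])
print(plan([.4995,.418,.012],goal(12.2)).tolist())
E
```

```text
[ 1.27997757 -0.59839131 -6.89199702] [0.49570679 0.41891176 0.11330471]
[0.0095, 0.0035, 0.2025, -0.0003, 0.0081, 0.0001]
```

Emit:
jog_arm:
  motion: "0 0 0 .08 0 0 0;0 0 0 .14 0 0 0;0 0 0 .18 0 0 0;0 0 0 .205 0 0 0;0 0 0 .212 0 0 0"

```text
time: 21.32
tool_pos: [0.4967, 0.4176, 0.0106]
tool_rot: [-0.0, 0.994, 0.106, -0.005]
contact_force: [-1.8, -2.3, -0.6]
gripper_width: 0.244
grasp_force: 62.6
```

Emit:
jog_arm:
  motion: "0 0 0 0 0 0 0;0 0 0 .002 0 0 0;0 0 0 .004 0 0 0;0 0 0 .004 0 0 0;0 0 0 .004 0 0 0"

```text
time: 21.95
tool_pos: [0.4981, 0.4185, 0.0106]
tool_rot: [-0.001, 0.994, 0.106, -0.003]
contact_force: [-2.5, -1.4, 6.0]
gripper_width: 0.242
grasp_force: 63.3
```

It is touching the table, so I'll release and rise.

Emit:
jog_arm:
  motion: "60 0 0 0 0 0 0;70 0 0 0 0 0 0;70 0 0 -.04 0 0 0;70 0 0 -.15 0 0 0;70 -.1 0 -.27 0 0 0"

```text
time: 22.58
tool_pos: [0.461, 0.41, 0.1355]
tool_rot: [-0.002, 0.994, 0.105, -0.002]
contact_force: [0.1, 0.7, 1.0]
gripper_width: 0.696
grasp_force: 0.0
```

```bash
python3 - <<'E'
from h import *
s=state();print(s["contact_force"],s["tool_pos"])
f=grab_frame("scene");P=world(f);save(f,"s4.png",(140,110,440,330),2.6)
d=[d for d in cut_out("scene","slab")][0];Q=P[d["pixels"]];Q=Q[(Q[:,2]>.03)&(Q[:,2]<.07)&(Q[:,0]>.6)]
A=np.c_[Q[:,:2],np.ones(len(Q))];co=np.linalg.lstsq(A,Q[:,2],rcond=None)[0];print("slab plane",co,"front top z",co@[.626,.077,1],"rear",co@[.821,.032,1])
print(cv2.minAreaRect((Q[:,:2]*1000).astype(np.float32)))
for n in("slab","slab_front","bolt_tin","film_can","brass_weight","wood_block"):print(n,[(np.round(d["at"],3).tolist(),round(d["p"],2)) for d in place_of("scene",n)[:2]])
E
```

```text
[0.11925925 0.70922841 1.00313828] [0.46100697 0.40998259 0.1355464 ]
slab plane [ 0.14403607 -0.01035717 -0.05529155] front top z 0.03407753157764765 rear 0.06263063833592211
((648.1826782226562, 145.23782348632812), (106.8553237915039, 32.97991180419922), 68.10553741455078)
slab []
slab_front [([0.622, 0.078, 0.015], 0.95)]
bolt_tin [([0.556, 0.182, 0.001], 0.92)]
film_can []
brass_weight [([0.52, -0.158, 0.001], 0.42)]
wood_block [([0.614, -0.006, -0.001], 0.62), ([0.366, -0.034, -0.004], 0.62)]
```

View pics/s4.png

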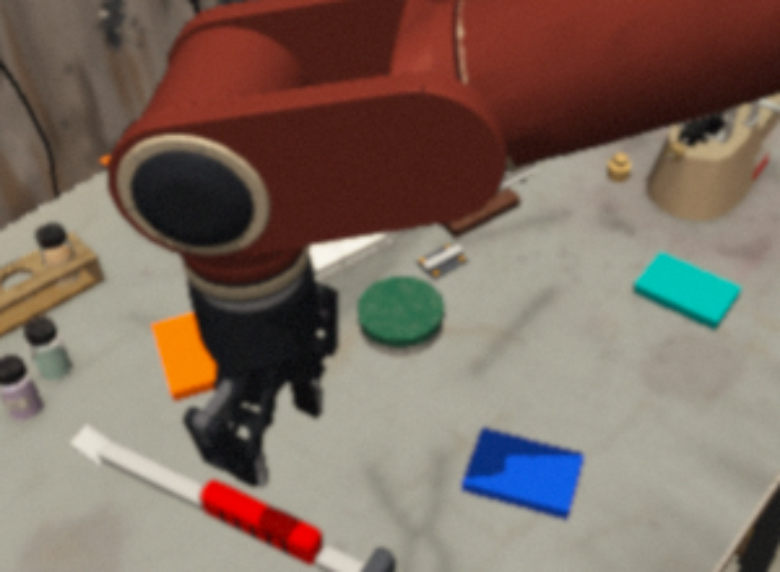

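The bar lies free at (260,520), and the block shows under the slab edge at (480,212). The arm hides the slab here, so I'll check it from the top camera.

```bash
python3 - <<'E'
from h import *
f=grab_frame("top");P=world(f)
for d in cut_out("top","slab")[:2]:
    Q=P[d["pixels"]];Q=Q[(Q[:,2]>.03)&(Q[:,2]<.05)&(Q[:,0]>.6)]
    if len(Q)<300: continue
    A=np.c_[Q[:,:2],np.ones(len(Q))];co=np.linalg.lstsq(A,Q[:,2],rcond=None)[0];print(d["p"],"plane",co,"front",co@[.626,.077,1],"rear",co@[.821,.032,1]);print(cv2.minAreaRect((Q[:,:2]*1000).astype(np.float32)))
for n in("slab_front","wood_block","film_can","bolt_tin"):print(n,[(np.round(d["at"],3).tolist(),round(d["p"],2)) for d in place_of("top",n)[:3]])
E
```

```text
0.81 plane [-0.00144369  0.00112182  0.03938331] front 0.03856594270205612 rear 0.03823394078573521
((725.7478637695312, 47.349609375), (322.71527099609375, 193.21856689453125), 75.50379180908203)
slab_front [([0.624, 0.072, 0.013], 0.59)]
wood_block [([0.365, 0.246, -0.005], 0.71), ([0.635, -0.342, -0.001], 0.7)]
film_can [([0.612, -0.241, 0.001], 0.46)]
bolt_tin []
```

The slab is level (38.6 mm at the front, 38.2 mm at the rear) and hasn't moved. I'm handing in.

```bash
python3 -c "
from plant import job_done;print(job_done())"
```

```text
the job is handed in; nothing more can be done
None
```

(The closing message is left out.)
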